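# Clip the copper tube into the brazing fixture

### The arm

A 6-joint arm with a two-finger parallel gripper is mounted at the origin on the work surface. World frame = base frame: x ahead of the robot, y to its left, z up, the work surface at z = 0. Lengths are in m, angles in degrees, forces in N, time in s.
With the tool pointing down it reaches from about 0.325 to 0.85 m from the base axis. Payload 15.5 kg.
Tool frame: the origin (TCP) lies between the finger pads; the fingertips stand arm.tip_extent ahead of it and the grasp point (between the pads) lies 5 mm behind it (arm.tip_extent is the distance from the TCP to the fingertips, in m); z points along the fingers, y is the line along which they close (so a half turn about z gives the same grasp; the last joint's range is limited). The gripper opens to 91 mm and grips with 3 to 60 N. Pads are 32 mm wide; open, the fingers measure 118 mm over their backs; the gripper's body (76 mm by 178 mm) begins 60 mm behind the grasp point.
Start: joints at [-75.487, 28.281, 77.091, -0, 74.628, -5.472], TCP at [0.214, -0.587, 0.228] pointing down, gripper open.
Joint ranges: [-166.48, 166.48], [-47.26, 123.95], [12.59, 153.08], [-70.14, 250.14], [6.76, 159.57], [-176.63, 176.63]. Speed limits (degrees/s): [108.29, 108.29, 147.25, 172.46, 172.46, 172.46].

### API

Orientations are given as a 3x3 rotation matrix whose columns are the frame's x, y, z axes.
In Python, from rig import arm, hand, kin, telemetry, optics gives the robot as it stands. Calls block until the motion is done:
- arm.move_to(position, orientation): joint-space move of the TCP to a pose.
- arm.move_l(position, orientation=None, feed=0.15): straight line of the TCP; orientation=None keeps the orientation; feed is the mean speed in m/s.
- arm.move_joints(angles): joint-space move.
- hand.grip(opening): finger opening in m; the grip force is fixed at half the most; returns when the fingers have stopped.
- arm.sleep(seconds).
- kin.solve_ik(position, orientation): joint angles nearest the present ones, or None.
- telemetry.observe(): the state.
- optics.snapshot(name): name is "scene" or "top"; returns the picture (400x640x3 uint8, red, green, blue); there is no depth.
- optics.get_calibration(name): a dict with "intrinsics" (3x3 intrinsics, pixels), "cam_to_world" (4x4, takes a point from camera to world coordinates). Camera axes: x right, y down, z forward; pixel columns grow to the right and rows downward; lengths in m; the calibration is good to about 2 mm. A picture is of the moment at which its call begins. get_calibration takes no time and is no camera call.
A pose or a line that the arm cannot do raises arm.Unreachable and nothing moves.
- arm.sign_off(): hands the job in; it is judged then, once.
Trained networks look in the newest picture that a camera, given by its name, has taken for a name from the list of things; names that differ only in an ending like _2 or _b are one class to them, and where a whole thing is asked for, a point or a joint stands for the part that bears it (a point fixed in the world has none). Each returns a list of dicts, best first, with "conf" (0 to 1); they miss things now and then, are a little off and sometimes report something else, mostly with a low value. They report only what shows in the picture. A call takes as long as a camera call.
- optics.spot_in(target, camera): "extent" ([left, top, right, bottom] in pixels, round what is visible of it).
- optics.masks_of(target, camera): "mask" (400x640 bool, what is visible of it) and "extent" ([left, top, right, bottom] in pixels, round what is visible of it).
The state is a dict: "t": time; "joint_positions": joint angles; "dq": joint speeds; "tau": joint torques, N m; "ee_pos": TCP position; "tool_rot": TCP orientation; "force": force on the tool from outside, world axes, zero at the start; "torque": the same for the moment, N m; "width": finger opening in m; "grasp_force": force on a finger pad.
Only numpy, scipy, OpenCV 4.12 (cv2) and the standard library are available. Lean on these libraries where they do the work, as an engineer would, in place of code of your own. Each camera call takes 0.05 s, during which the arm holds its last target. There are 200 camera calls.

### The job

Take the copper tube from the rack and lay it along the blue fork clip, then press it down past the two sprung orange jaws until it sits fully home in both forks with the jaws snapped shut over it, roughly centred end to end. Let go of it and leave it lying there.

Things in the scene. Friction and masses are not known exactly. Their poses are not given: they have to be found in the camera images.
- copper_tube: Copper-coloured tube, 20 mm diameter, 150 mm long, 90 g. Origin mid-axis; x along it (y, z roll). Lies level, axis 45 mm above table, in a rack of two grey rails (12 mm thick, 50 mm either side of its middle, 45 mm high, 8 mm base plate between): grip across the middle. Aluminium and black tubes of the same size lie parallel, 80 mm apart, order varies.
- clip: Fixed blue fork clip. Origin: centre of base plate underside, on the table; z up; tube goes along x. Plate 150x120x10 mm. Forks 14 mm thick at x=-40, +40 mm, finger space between. Slots 25 mm wide at y=0, floor 40 mm up: seated tube axis 50 mm up. Prong (y=-12) and post (y=+22) 86 mm high, -y lead-in to 103. Level tube pushed straight down meets jaws with axis about 80 mm up; about 10 N in all.
- jaw_front (a joint): Orange sprung jaw on the fork at clip x=-40 mm: flap 21 mm long, 4 mm thick, hinged along clip x at y=19 mm, 79 mm above the table, reaching over the slot to -y and 30 degrees down. Rad: 0 at rest (shut), grows as pushed down and aside (0.5 to 0.7 as a tube passes, stop at 1.05), springs back to 0 just before the tube is seated. Cannot open upwards.
- jaw_back (a joint): The same orange sprung jaw on the other fork, at clip x=+40 mm; the same values.

How it is judged:
By the outcome, as a careful person would: the job done as asked, in the order asked, and still so for the second after the job is handed in, with the robot touching nothing.
It also fails if it takes over 42 s, if anything falls off the work surface, if the arm or the gripper's body presses on something with over 40 N, if the wrist force passes 120 N, or if a joint passes its speed limit or range.

## Working session

There is one attempt and no reset: what is moved stays moved. The work goes in short steps, each a Python script; the robot and the scene stay as the last script left them, time stands still between calls to the robot, and variables do not carry over. Pictures are saved under pics/ and viewed, at most 10 in all, crops included, and the job is handed in when it is done.

```bash
mkdir -p pics; python3 - <<'E'
from rig import arm, hand, kin, telemetry, optics
import cv2,numpy as np
print(arm.tip_extent, telemetry.observe()['t'])
for c in ("scene","top"):
    im=optics.snapshot(c); cv2.imwrite(f"pics/{c}0.png",im[:,:,::-1])
    k=optics.get_calibration(c); print(c,np.round(k["intrinsics"],2).tolist(),np.round(k["cam_to_world"],4).tolist())
    for n in ("copper_tube","clip","jaw_front"):
        for d in optics.masks_of(n,c)[:3]:
            m=d['mask'].astype(np.uint8); r=cv2.minAreaRect(cv2.findNonZero(m))
            print(n,round(d['conf'],2),np.round(d['extent'],1).tolist(),r)
E
```

```text
0.014 0.0
scene [[435.57, 0.0, 318.39], [0.0, 435.57, 196.21], [0.0, 0.0, 1.0]] [[0.1311, 0.8172, -0.5613, 1.0136], [0.9913, -0.1162, 0.0624, -0.0846], [-0.0142, -0.5646, -0.8253, 0.7855], [0.0, 0.0, 0.0, 1.0]]
copper_tube 0.85 [371.9, 161.3, 393.7, 222.0] ((382.06756591796875, 190.5946044921875), (10.52153491973877, 63.95120620727539), 9.462322235107422)
clip 0.89 [195.3, 205.7, 266.7, 294.0] ((227.69378662109375, 246.33987426757812), (83.42288208007812, 65.0593490600586), 77.00537872314453)
jaw_front 0.5 [220.3, 213.2, 226.3, 222.0] ((224.5, 215.0), (8.0, 7.0), 90.0)
top [[436.31, 0.0, 312.89], [0.0, 436.31, 194.61], [0.0, 0.0, 1.0]] [[0.0284, -0.9825, 0.1843, 0.4121], [-0.9994, -0.0319, -0.0163, -0.0091], [0.0219, -0.1837, -0.9827, 0.9418], [0.0, 0.0, 0.0, 1.0]]
copper_tube 0.81 [233.0, 191.4, 267.8, 261.7] ((248.9922637939453, 225.99676513671875), (9.91353988647461, 73.53800201416016), 22.693796157836914)
clip 0.76 [372.6, 161.4, 435.1, 233.8] ((401.599853515625, 197.6240234375), (68.17289733886719, 55.96813201904297), 80.90972137451172)
```

```bash
python3 - <<'E'
import cv2,numpy as np
a=cv2.imread("pics/scene0.png");b=cv2.imread("pics/top0.png")
A=cv2.resize(a[150:310,180:420],None,fx=3.3,fy=3.3,interpolation=2)
B=cv2.resize(b[130:290,210:450],None,fx=3.3,fy=3.3,interpolation=2)
cv2.imwrite("pics/a.png",A);cv2.imwrite("pics/b.png",B)
E
```

```text
(no output)
```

View pics/a.png

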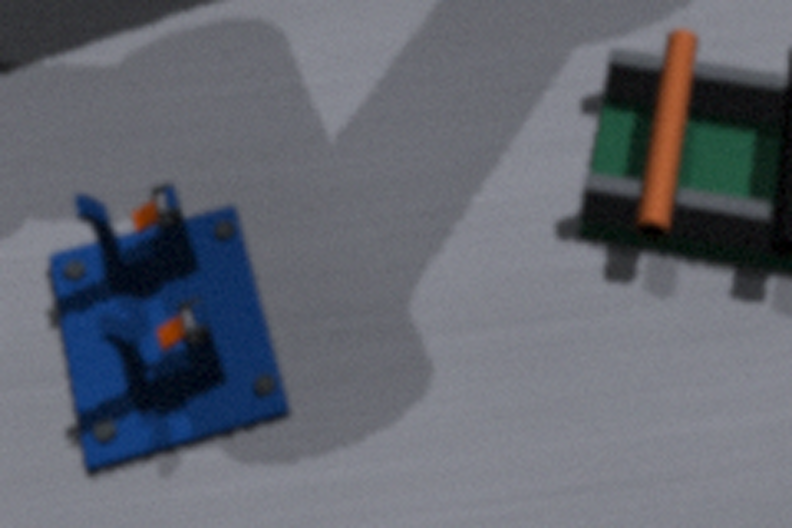

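View pics/b.png

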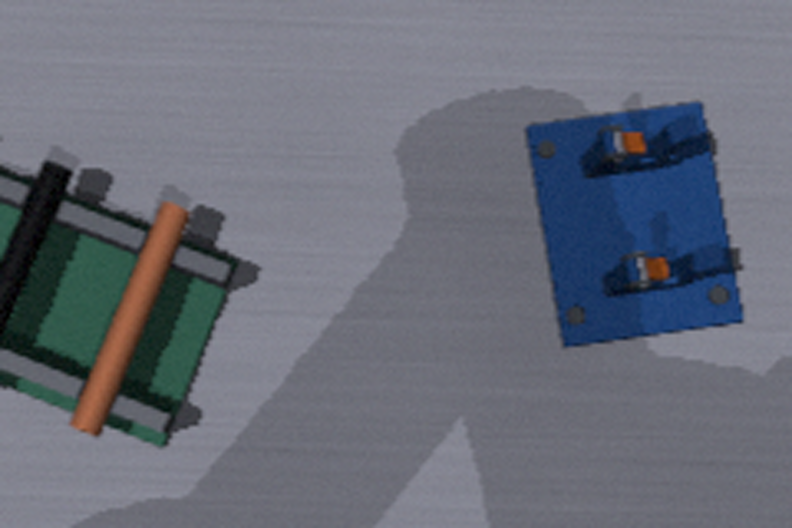

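The scene view shows the clip at lower left: plate corners in the crop at (50,255), (235,207), (290,412) and (90,472). The jaws hinge on the right and reach left. In the top view the copper tube is in the end slot of the rack around full pixel (249,226). The plate corners there are at crop (527,127), (702,102), (742,322) and (565,347), with the jaws reaching to image right, so clip +y is about world +y.

```bash
cat > h.py <<'E'
from rig import arm, hand, kin, telemetry, optics
import cv2,numpy as np
from scipy.optimize import least_squares
CAL={c:optics.get_calibration(c) for c in ("scene","top")}
def proj(c,P):
    T=np.linalg.inv(CAL[c]["cam_to_world"]);q=(np.atleast_2d(P)@T[:3,:3].T+T[:3,3])@CAL[c]["intrinsics"].T
    return q[:,:2]/q[:,2:]
def place(p,L):   # p=(x,y,yaw)
    c,s=np.cos(p[2]),np.sin(p[2]);L=np.atleast_2d(L)
    return np.c_[p[0]+c*L[:,0]-s*L[:,1],p[1]+s*L[:,0]+c*L[:,1],L[:,2]]
def down(yaw):    # tool z down, tool y across an axis at yaw
    x=np.array([np.cos(yaw),np.sin(yaw),0]);z=np.array([0,0,-1.]);return np.c_[x,np.cross(z,x),z]
E
python3 - <<'E'
from h import *
# clip: plate corners, top face
L=[[.075,.06,.01],[.075,-.06,.01],[-.075,-.06,.01],[-.075,.06,.01]]
px={"top":[[527,127],[702,102],[742,322],[565,347]],"scene":[[235,207],[50,255],[90,472],[290,412]]}
# scene: identify correspondence by trying cyclic shifts
off={"top":(210,130),"scene":(180,150)}
obs={}
for c in px:
    p=np.array(px[c],np.float32)/3.3+np.float32(off[c])-.35
    g=cv2.cvtColor(cv2.imread(f"pics/{c}0.png"),cv2.COLOR_BGR2GRAY)
    obs[c]=p
def fit(cs,sh,x0):
    return least_squares(lambda p:np.concatenate([(proj(c,place(p,L))-np.roll(obs[c],sh if c=="scene" else 0,0)).ravel() for c in cs]),x0)
r=fit(["top"],0,[.4,-.2,0]);print("top",r.x,r.cost)
best=min((fit(["top","scene"],s,r.x) for s in range(4)),key=lambda q:q.cost);print("both",best.x,best.cost,np.round(best.fun.reshape(-1,2),1).tolist())
for s in range(4):
    q=fit(["scene"],s,r.x);print("scene",s,q.x,q.cost)
# orange jaws check: centre of flap at y=19-9, z=79-5
for c in obs: print(c,np.round(proj(c,place(best.x,[[-.04,.010,.074],[.04,.010,.074]])),1).tolist())
for c in obs:
    h=cv2.cvtColor(cv2.imread(f"pics/{c}0.png"),cv2.COLOR_BGR2HSV);m=cv2.inRange(h,(3,150,120),(18,255,255))
    print(c,[np.round(a,1).tolist()+[int(s[4])] for a,s in zip(*[cv2.connectedComponentsWithStats(m)[i] for i in (3,2)]) if s[4]>15][1:])
# tube
m={}
for c in obs:
    m[c]=optics.snapshot(c) is not None and optics.masks_of("copper_tube",c)[0]["mask"]
def tend(c):
    q=cv2.findNonZero(m[c].astype(np.uint8)).reshape(-1,2).astype(float);mu=q.mean(0);v=np.linalg.svd(q-mu,full_matrices=False)[2][0]
    return mu,np.arctan2(v[1],v[0])
def res(p,cs):
    o=[]
    for c in cs:
        mu,a=tend(c);e=proj(c,place(p,[[-.075,0,.048],[.075,0,.048]]));d=e[1]-e[0]
        o+=list(e.mean(0)-mu)+[30*np.sin(np.arctan2(d[1],d[0])-a)]
    return o
for cs in (["top"],["scene"],["top","scene"]):
    r=least_squares(res,[.35,.13,-.4],args=(cs,));print(cs,r.x,np.round(r.fun,2))
E
```

```text
top [ 0.5874397  -0.21846765  0.16874509] 0.4810389128093641
both [ 0.58567637 -0.21718807  0.13243096] 7472.439831753478 [[0.2, -0.8], [0.8, 1.6], [-1.0, 2.1], [-2.4, 0.2], [60.0, -18.7], [-62.9, 15.2], [-54.8, 11.4], [58.2, -16.3]]
scene 0 [ 0.58417049 -0.21622059  2.99322905] 7425.43286954656
scene 1 [ 0.58051461 -0.21801475  2.2104693 ] 7015.8382643776595
scene 2 [ 0.58416965 -0.21622011 -0.14691826] 7425.432893057928
scene 3 [ 0.58051478 -0.21801682 -0.92932686] 7015.838237867701
top [[406.1, 212.3], [400.5, 173.8]]
scene [[226.2, 213.5], [232.5, 249.1]]
top [[401.8, 172.5, 24]]
scene [[382.4, 188.9, 382], [230.8, 250.5, 24]]
['top'] [ 0.5108135  0.1054803 -0.3389953] [ 0.  0. -0.]
['scene'] [ 0.51383086  0.10364904 -0.34203011] [0. 0. 0.]
['top', 'scene'] [ 0.5119671   0.1047005  -0.34104262] [ 0.41 -0.55 -0.06  0.31 -0.79 -0.05]
```

The scene camera faces the robot, so my corner winding was mirrored. I'll refit with the order corrected and go for the tube.

```bash
python3 - <<'E'
from h import *
L=[[.075,.06,.01],[.075,-.06,.01],[-.075,-.06,.01],[-.075,.06,.01]]
px={"top":[[527,127],[702,102],[742,322],[565,347]],"scene":[[290,412],[90,472],[50,255],[235,207]]}
off={"top":(210,130),"scene":(180,150)}
obs={c:np.array(px[c])/3.3+off[c]-.35 for c in px}
def fit(cs): return least_squares(lambda p:np.concatenate([(proj(c,place(p,L))-obs[c]).ravel() for c in cs]),[.587,-.218,.169])
for cs in (["top"],["scene"],["top","scene"]):
    r=fit(cs);print(cs,r.x,np.round(r.fun,1).tolist())
clip=r.x; tube=np.array([.5120,.1047,-.3410]); np.savez("est.npz",clip=clip,tube=tube)
for c in obs: print(c,np.round(proj(c,place(clip,[[-.04,.010,.074],[.04,.010,.074]])),1).tolist())
for y in (0,np.pi): print(kin.solve_ik([*tube[:2],.04],down(tube[2]+y)),kin.solve_ik([*clip[:2],.045],down(clip[2]+y)))
E
```

```text
['top'] [ 0.58743969 -0.21846764  0.16874504] [-0.3, -0.5, -0.1, 0.0, 0.7, 0.1, -0.4, 0.2]
['scene'] [ 0.59027789 -0.2175809   0.17515801] [0.7, 0.1, -0.7, 0.1, -0.3, 0.2, 0.4, -0.5]
['top', 'scene'] [ 0.5888133  -0.21806701  0.17225562] [-0.5, -1.0, -0.4, -0.6, 0.6, -0.6, -0.4, -0.3, 0.3, -0.5, -1.1, -0.7, -0.5, -0.5, 0.2, -1.0]
top [[407.3, 210.9], [400.2, 172.7]]
scene [[224.9, 214.9], [232.9, 250.3]]
[ 5.00859077e+00  3.55664528e+01  1.02045992e+02 -2.54444375e-14
  4.23875556e+01  1.14546452e+02] [-2.57688302e+01  4.06828618e+01  8.63200849e+01 -2.54444375e-14
  5.29970534e+01  5.43616496e+01]
[ 5.00859077e+00  3.55664528e+01  1.02045992e+02 -2.54444375e-14
  4.23875556e+01 -6.54535484e+01] [-2.57688302e+01  4.06828618e+01  8.63200849e+01 -2.54444375e-14
  5.29970534e+01 -1.25638350e+02]
```

```bash
python3 - <<'E'
from h import *
e=np.load("est.npz");tube,clip=e["tube"],e["clip"]
R=down(tube[2]+np.pi)
arm.move_to([*tube[:2],.13],R); hand.grip(.055)
arm.move_l([*tube[:2],.04],feed=.1)
hand.grip(0.); s=telemetry.observe(); print(s['t'],s['width'],s['grasp_force'],s['force'])
arm.move_l([*tube[:2],.18],feed=.15)
R=down(clip[2]+np.pi)
arm.move_to([*clip[:2],.17],R)
s=telemetry.observe(); print(s['t'],s['width'],s['ee_pos'],s['force'])
for c in ("top","scene"):
    im=optics.snapshot(c);np.save(f"/tmp/{c}1.npy",im);d=optics.masks_of("copper_tube",c)
    if d:
        for k in d[:2]:
            q=cv2.findNonZero(k["mask"].astype(np.uint8)).reshape(-1,2);print(c,k["conf"],k["extent"],q.mean(0))
    print(np.round(proj(c,place(clip,[[-.075,0,.175],[.075,0,.175]])),1).tolist())
    m=proj(c,place(clip,[[0,0,.12]]))[0].astype(int);x0,y0=m-[55,55]
    cv2.imwrite(f"pics/{c}1.png",cv2.resize(im[y0:y0+110,x0:x0+110,::-1],None,fx=5,fy=5));print(x0,y0)
E
```

```text
5.6833 0.019259841481541754 30.000211894512177 [-0.02696503  0.69055125  1.92970456]
8.025 0.019503828045692534 [ 0.5886712  -0.21706925  0.16964871] [-0.53425513  0.63919558 -0.07652117]
top 0.48 [405.8, 139.5, 417.1, 149.7] [412.68852459 144.        ]
[[429.7, 221.0], [414.1, 140.8]]
359 131
scene 0.83 [204.1, 183.3, 225.9, 242.9] [214.97045101 218.22239502]
[[204.9, 170.4], [219.8, 241.4]]
163 165
```

View pics/scene1.png

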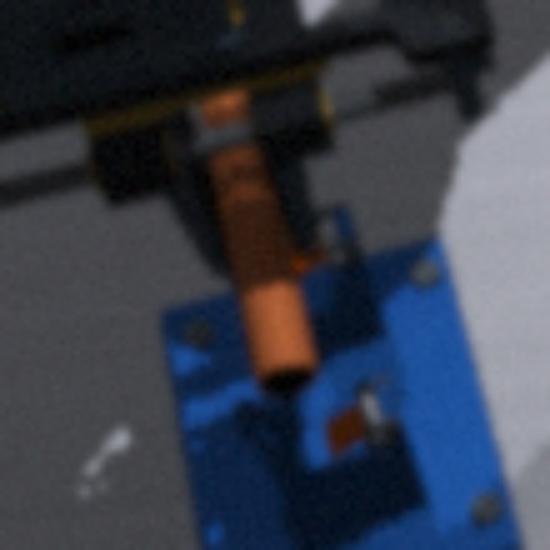

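View pics/top1.png

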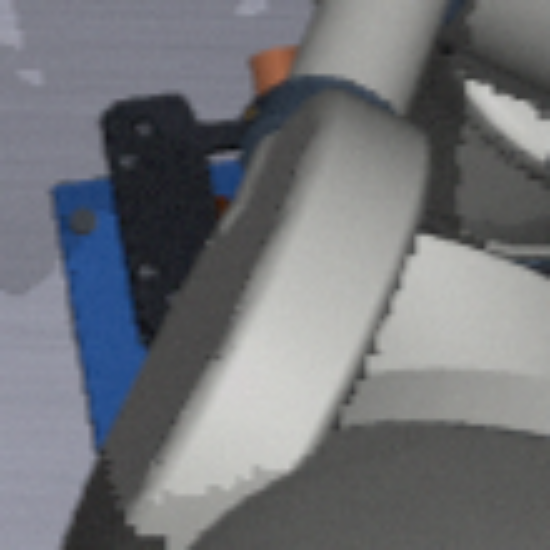

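The scene view shows the tube held level. Its near end is at full pixel (220,241), against a predicted (219.8,241.4). In the top view only the far end shows, near (413,144), which also matches. I'll lower it in stages with force checks.

```bash
python3 - <<'E'
from h import *
e=np.load("est.npz");clip=e["clip"];R=down(clip[2]+np.pi)
def say():
    s=telemetry.observe();p=s['ee_pos']-np.array([*clip[:2],0]);c,n=np.cos(clip[2]),np.sin(clip[2]);f=s['force']
    print(round(s['t'],2),"clip-frame xyz mm",np.round(1e3*np.array([c*p[0]+n*p[1],-n*p[0]+c*p[1],p[2]]),1),"f",np.round([c*f[0]+n*f[1],-n*f[0]+c*f[1],f[2]],1),round(s['width'],4))
    return f
say()
for z,v in ((.10,.1),(.085,.06),(.077,.05),(.070,.03),(.063,.03)):
    arm.move_l([*clip[:2],z],R,feed=v);arm.sleep(.15);f=say()
    if abs(f[2])>25 or np.hypot(*f[:2])>15: print("STOP");break
im=optics.snapshot("scene");m=proj("scene",place(clip,[[0,0,.06]]))[0].astype(int);x0,y0=m-[50,55]
cv2.imwrite("pics/scene2.png",cv2.resize(im[y0:y0+110,x0:x0+110,::-1],None,fx=5,fy=5));print(x0,y0)
E
```

```text
8.22 clip-frame xyz mm [  0.3   1.  170.1] f [ 0.1  0.5 -1.2] 0.0195
9.22 clip-frame xyz mm [  0.4  -0.2 100.7] f [-0.3  0.6 -0.1] 0.0192
9.78 clip-frame xyz mm [ 0.1 -0.1 85.1] f [-1.1 -0.  -0.8] 0.0195
10.23 clip-frame xyz mm [-0.  -0.1 77. ] f [ 0.4 -1.7  0.1] 0.0196
10.77 clip-frame xyz mm [ 0.6 -1.1 70.7] f [-0.5 -7.2  8.3] 0.0191
11.3 clip-frame xyz mm [ 0.9 -1.7 63.8] f [  0.3 -10.4   5.2] 0.0193
174 182
```

View pics/scene2.png

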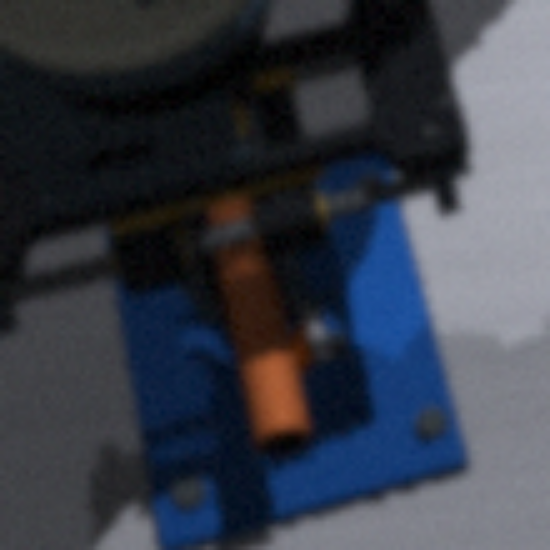

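The tube is in the near fork (end at about crop (285,440)), with the orange jaw pushed aside at (305,345). The forces match the jaws: 8 N vertical and 10 N sideways, springy. I'll continue to seat it.

```bash
python3 - <<'E'
from h import *
e=np.load("est.npz");clip=e["clip"];R=down(clip[2]+np.pi)
def say():
    s=telemetry.observe();p=s['ee_pos']-np.array([*clip[:2],0]);c,n=np.cos(clip[2]),np.sin(clip[2]);f=s['force']
    print(round(s['t'],2),"clip-frame xyz mm",np.round(1e3*np.array([c*p[0]+n*p[1],-n*p[0]+c*p[1],p[2]]),1),"f",np.round([c*f[0]+n*f[1],-n*f[0]+c*f[1],f[2]],1),round(s['width'],4))
    return f
for z in (.057,.052,.049,.047,.0455,.0445,.0435,.0425,.0415,.0405,.0395):
    arm.move_l([*clip[:2],z],R,feed=.03);arm.sleep(.15);f=say()
    if f[2]>16 or np.hypot(*f[:2])>20: print("STOP");break
im=optics.snapshot("scene");m=proj("scene",place(clip,[[0,0,.06]]))[0].astype(int);x0,y0=m-[50,55]
cv2.imwrite("pics/scene3.png",cv2.resize(im[y0:y0+110,x0:x0+110,::-1],None,fx=5,fy=5))
E
```

```text
11.85 clip-frame xyz mm [ 1.  -2.1 57.6] f [  1.1 -14.3   0.1] 0.0194
12.32 clip-frame xyz mm [ 0.8 -2.2 52.2] f [  1.8 -16.6  -5.2] 0.0198
12.72 clip-frame xyz mm [-0.1  0.3 49. ] f [ 0.7  0.7 -1.2] 0.0196
13.12 clip-frame xyz mm [-0.  0. 47.] f [-0.4  0.2 -0.8] 0.0193
13.52 clip-frame xyz mm [-0.  -0.  45.5] f [ 1.1 -0.3 -0.2] 0.0195
13.92 clip-frame xyz mm [ 0.1 -0.1 45. ] f [-1.8  0.7  7.5] 0.0193
14.32 clip-frame xyz mm [ 0.2 -0.1 44.8] f [-5.4  3.5 22.4] 0.0192
STOP
```

View pics/scene3.png

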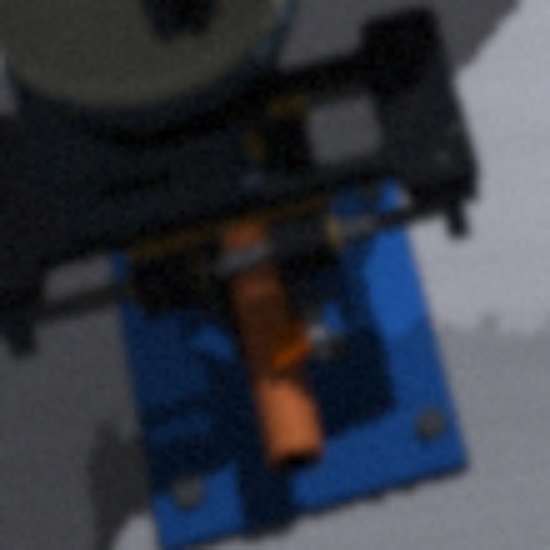

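The jaw is back over the tube at crop (295,345), and the force collapsed on both jaws, then rose hard at axis 50 mm: it is seated. I'll ease off, release, retreat and verify.

```bash
python3 - <<'E'
from h import *
e=np.load("est.npz");clip=e["clip"];R=down(clip[2]+np.pi)
arm.move_l([*clip[:2],.045],R,feed=.03); hand.grip(.055)
arm.move_l([*clip[:2],.19],R,feed=.1)
q=np.array([-75.487,28.281,77.091,0,74.628,telemetry.observe()['joint_positions'][5]])
arm.move_joints(q);arm.sleep(.3)
print(telemetry.observe()['t'])
out=[]
for c in ("top","scene"):
    im=optics.snapshot(c);d=optics.masks_of("copper_tube",c)
    for k in d[:1]:
        pts=cv2.findNonZero(k["mask"].astype(np.uint8)).reshape(-1,2);print(c,k["conf"],np.round(k["extent"],1),pts.mean(0))
    for z in (.05,.055,.08): print(z,np.round(proj(c,place(clip,[[-.075,0,z],[0,0,z],[.075,0,z]])),1).tolist())
    m=proj(c,place(clip,[[0,0,.05]]))[0].astype(int);x0,y0=m-[45,55]
    out.append(cv2.resize(im[y0:y0+110,x0:x0+90,::-1],(390,477),interpolation=2))
cv2.imwrite("pics/end.png",np.hstack(out))
E
```

```text
19.125
top 0.59 [396.9 162.1 419.3 228.2] [406.52165354 196.25393701]
0.05 [[412.4, 228.5], [405.8, 193.1], [399.4, 158.7]]
0.055 [[413.0, 228.3], [406.4, 192.7], [399.9, 158.1]]
0.08 [[416.1, 226.9], [409.2, 190.4], [402.6, 154.9]]
scene 0.82 [211.9 207.5 237.9 276.9] [225.90516039 242.72663877]
0.05 [[219.1, 208.5], [226.0, 239.7], [233.5, 274.1]]
0.055 [[218.6, 207.1], [225.5, 238.5], [233.0, 273.0]]
0.08 [[216.0, 200.2], [222.9, 232.0], [230.6, 267.1]]
```

View pics/end.png

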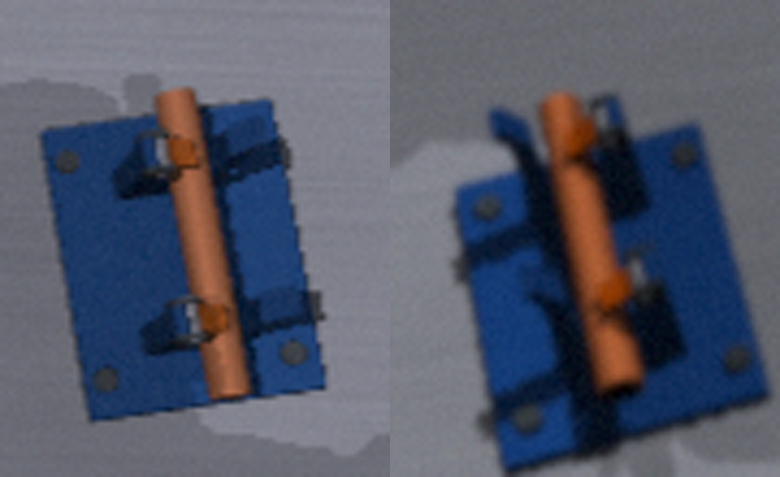

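Both views show the tube lying in both forks at the 50 mm seated height, with both orange jaws shut over it. The scene view puts its ends at (219,208) and (234,275), so it is centred, and the arm is clear.

```bash
python3 -c "
from rig import arm
print(arm.sign_off())"
```

```text
the job is handed in; nothing more can be done
None
```

The copper tube is seated in both forks with both jaws snapped shut over it, roughly centred, released, and the job was handed in at about 19 s of the 42 s allowed.

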